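# Hang the display lamp on its keyhole stud

### The arm

A 6-joint arm with a two-finger parallel gripper is mounted at the origin on the work surface. World frame = base frame: x ahead of the robot, y to its left, z up, the work surface at z = 0. Lengths are in m, angles in rad, forces in N, time in s.
With the tool pointing down it reaches from about 0.35 to 0.85 m from the base axis. Payload 8.1 kg.
Tool frame: the origin (TCP) lies at the very end of the fingers, on their centre line; the grasp point (between the pads) lies 19 mm behind it; z points along the fingers, y is the line along which they close (so a half turn about z gives the same grasp; the last joint's range is limited). The gripper opens to 93 mm and grips with 3 to 60 N. Pads are 15 mm wide; open, the fingers measure 128 mm over their backs; the gripper's body (75 mm by 188 mm) begins 65 mm behind the grasp point.
Start: joints at [-1.293, 0.13, 1.488, -0, 1.523, -0.085], TCP at [0.213, -0.561, 0.219] pointing down, gripper open.
Joint ranges: [-2.96, 2.96], [-0.89, 2.26], [0.02, 2.5], [-1.34, 4.48], [0, 2.73], [-2.66, 2.66]. Speed limits (rad/s): [2.39, 2.39, 2.79, 3.14, 3.14, 3.14].

### API

Orientations are given as a rotation vector (axis times angle).
In Python, from plant import monitor, eyes, ticket gives the robot as it stands.
- The arm moves only by the tool arm_command, never from a script. Its argument "deltas" is a list that holds one entry, the list of rows, each a list of 6 numbers: the shift along the world's x, y, z in cm, then the turn, a rotation vector about the world's x, y, z in degrees. In form: [[[tx, ty, tz, rx, ry, rz], ...]]. A call has 1 to 12 rows; each row shifts and turns the commanded pose from where the row before left it; what a row does not reach is not made up. A row lasts 1/12 s, in which the tool goes at most 41.7 mm and 7.16 degrees, less where a joint would pass 70% of its speed; a pose out of reach is approached as far as the arm can. A call is refused whole if a number of a shift passes 4.17 or a number of a turn 7.16, either way. A call with a gripper value outside its range is refused whole. "gripper" is the opening, from -1 (shut) to 1 (fully open), set as the call begins (left out, the last holds). The fingers move at their own pace and stop on an object; "squeeze" is the grip in N (left out, the last holds). Time passes only in rows, so rows that do not move let the fingers close. It gives the time, the measured TCP pose, the force, the opening and the grip force at its end, in the units of the state.
- monitor.read_state(): the state, without advancing time (a new reading comes with each control period).
- eyes.read_camera(name): name is "side" or "top"; returns the picture (480x640x3 uint8, blue, green, red); there is no depth.
- eyes.camera_model(name): a dict with "fx", "fy", "cx", "cy" (pixels), "rvec" (rotation vector, rad) and "tvec" (3), from world to camera coordinates, as OpenCV has them. Camera axes: x right, y down, z forward; pixel columns grow to the right and rows downward; lengths in m; the calibration is good to about 2 mm. A picture is of the moment at which its call begins. camera_model takes no time and is no camera call.
- ticket.close_job(): hands the job in; it is judged then, once.
The state is a dict: "t": time; "q": joint angles; "dq": joint speeds; "joint_torque": joint torques, N m; "tool_pos": TCP position; "orientation": TCP orientation; "force": force on the tool from outside, world axes, zero at the start; "wrist_torque": the same for the moment, N m; "opening": finger opening in m; "gripper_force": force on a finger pad.
Only numpy, scipy, OpenCV 4.12 (cv2) and the standard library are available. Lean on these libraries where they do the work, as an engineer would, in place of code of your own. Each camera call takes 0.05 s, during which the arm holds its last target. There are 200 camera calls.

### The job

Pick up the cordless display lamp and fit the big round end of the keyhole in its steel back plate over the headed stud on the sloping wooden stand, then gently slide the lamp down the slope until the stud has run to the top of the slot and the plate is locked behind the stud's head, lying flat and square on the board. The stud was screwed in by eye, up to nearly two centimetres to one side of the board's centre mark, so feel for it and do not force anything. Let go of the lamp and leave the pottery and the brush where they are.

Things in the scene. Friction and masses are not known exactly. Their poses are not given: they have to be found in the camera images.
- lamp: Cordless display lamp: flat steel plate 160 (x) x 80 (y) x 4 mm (z) carrying a lamp head (head); about 0.35 kg, varies by 30 %. Origin: centre of the plate's underside; z is out of the plate on the head's side, +x the plate's upper end, where a keyhole (hole, slot_end) goes right through it. Starts lying flat on the table, head up.
- hole (a point): Centre of the keyhole's big hole, on the plate's underside, at lamp x = 32 mm, y = 0; octagonal, 18 mm across flats; it opens into a slot 10 mm wide that runs towards +x and ends at lamp x = 63.5 mm. Axes as the lamp.
- head (a point): Top centre of the lamp head, a plain aluminium block 26 (x) x 90 (y) x 50 mm high standing on the plate, at lamp x = -22 mm, y = 0, z = 54 mm. This is the place to grip, across its 26 mm. Axes as the lamp.
- slot_end (a point): Where the stud's axis lies when the stud is at the end of the slot, on the plate's underside (lamp frame x = 60 mm, 28 mm from the hole's centre); axes as the lamp.
- foot (a point): Point on the plate's underside near its lower edge (lamp frame x = -75 mm, y = 0); axes as the lamp.
- board: Sloping wooden face, fixed, tilted 20 degrees from level, 220 mm along the slope x 200 mm wide. Origin: the centre mark on the face, 90 mm above the table; x points up the slope, y across it, z out of the face, which runs from x = -160 to +60 mm. A headed steel stud (see stand) stands along z within 4 mm of the origin in x and 18 mm in y: fixed, different every time, not measured.
- cup: Small terracotta-coloured cup, 56 mm across, 55 mm high, loose; origin under its centre.
- budvase: Small blue bud vase, 50 mm across, 85 mm high, loose; origin under its centre.
- bowl: White bowl, 90 mm across, 50 mm high, loose; origin under its centre.
- mug: White mug, 80 mm across, 85 mm high, loose; origin under its centre.
- jar: Amber glass jar with a cap, 64 mm across, 80 mm high, loose; origin under its centre.
- darkvase: Grey vase, 100 mm across, 115 mm high, loose; origin under its centre.
- brush: Brush lying on the table, loose.
- stand: The stand under the board, fixed: dark wood, about 250 mm deep, 200 wide, 110 high. Origin on the table under the centre mark; the slope rises towards +x. Stud on its board: shank 7 mm diameter, head 16 mm with a 1 mm bevel on top; head underside 6.5 mm and top 10.5 mm above the face, so it clears a plate lying on the face by 2.5 mm. Nothing is springy: contacts are stiff.
There are look-alikes about, which are no part of the job. Leave any blue or red look-alike of the lamp alone.

How it is judged:
By the outcome, as a careful person would: the job done as asked, in the order asked, and still so for the second after the job is handed in, with the robot touching nothing.
It also fails if it takes over 58 s, if anything falls off the work surface, if the arm or the gripper's body presses on something with over 40 N, if the wrist force passes 120 N, or if a joint passes its speed limit or range.

## Working session

There is one attempt and no reset: what is moved stays moved. The work goes in short steps, Python scripts to look and compute and a tool call to move; the robot and the scene stay as the last step left them, time stands still between calls to the robot, and variables do not carry over. Pictures are saved under pics/ and viewed, at most 10 in all, crops included, and the job is handed in when it is done.

Besides the shell and the picture viewer there is one more tool, called after "Call:" in YAML: its name, and indented under it one key for each argument. arm_command: Moves the arm, as the interface text tells. Its arguments: {"type":"object","properties":{"deltas":{"type":"array"},"gripper":{"type":"number"},"squeeze":{"type":"number"}},"required":["deltas"]}

```bash
mkdir -p pics; cat > h.py <<'E'
import cv2, numpy as np
from plant import monitor, eyes, ticket
def cam(n):
    m=eyes.camera_model(n); K=np.array([[m['fx'],0,m['cx']],[0,m['fy'],m['cy']],[0,0,1.]])
    return K,np.array(m['rvec'],float),np.array(m['tvec'],float)
def proj(n,P):
    K,r,t=cam(n); return cv2.projectPoints(np.array(P,float).reshape(-1,3),r,t,K,None)[0].reshape(-1,2)
def ray(n,uv):
    K,r,t=cam(n); R=cv2.Rodrigues(r)[0]; d=R.T@np.linalg.inv(K)@np.array([uv[0],uv[1],1.]); return -R.T@t,d/np.linalg.norm(d)
def onz(n,uv,z):
    o,d=ray(n,uv); return o+d*(z-o[2])/d[2]
def tri(a,b):
    (o1,d1),(o2,d2)=ray('top',a),ray('side',b)
    s=np.linalg.lstsq(np.c_[d1,-d2],o2-o1,rcond=None)[0]
    p,q=o1+s[0]*d1,o2+s[1]*d2; return (p+q)/2,np.linalg.norm(p-q)
E
python3 - <<'E'
from h import *
for n in('top','side'):
    cv2.imwrite(f'pics/{n}0.png',eyes.read_camera(n)); K,r,t=cam(n); print(n,K[0,0],-cv2.Rodrigues(r)[0].T@t, ray(n,(320,240))[1])
s=monitor.read_state(); print(s)
E
```

```text
top 523.2170697229838 [0.35538997 0.00899283 1.62238643] [ 0.11339352 -0.02806709 -0.99315364]
side 550.9148824722168 [-0.28665665  1.0177698   0.87498222] [ 0.56393618 -0.65918212 -0.49744841]
{'t': 0.1, 'q': array([-1.29342137e+00,  1.31073826e-01,  1.48919566e+00,  3.64186517e-05,
        1.52300529e+00, -8.53882453e-02]), 'dq': array([-8.89665803e-05, -1.54095604e-03, -3.98078308e-03,  1.72570619e-03,
        9.06780366e-04, -8.08074025e-04]), 'joint_torque': array([ 1.89248989e-03, -5.61341608e+01, -4.93094766e+01,  7.71121262e-02,
        2.91631103e-02, -1.00229001e-04]), 'tool_pos': array([ 0.21281124, -0.56042905,  0.21768553]), 'orientation': array([-3.08840626e+00, -5.66402347e-01,  1.96270362e-04]), 'force': array([-0.02022066, -0.02274046, -0.96768962]), 'wrist_torque': array([0.01243366, 0.02020718, 0.0057052 ]), 'gripper_force': 0.0, 'opening': 0.09291736098192883}
```

View pics/top0.png

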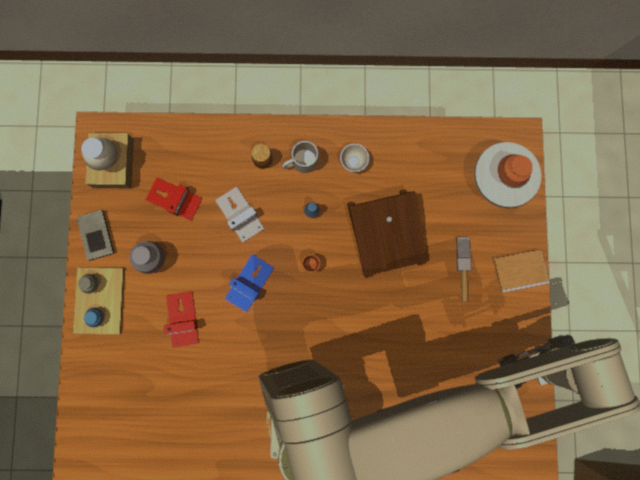

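View pics/side0.png

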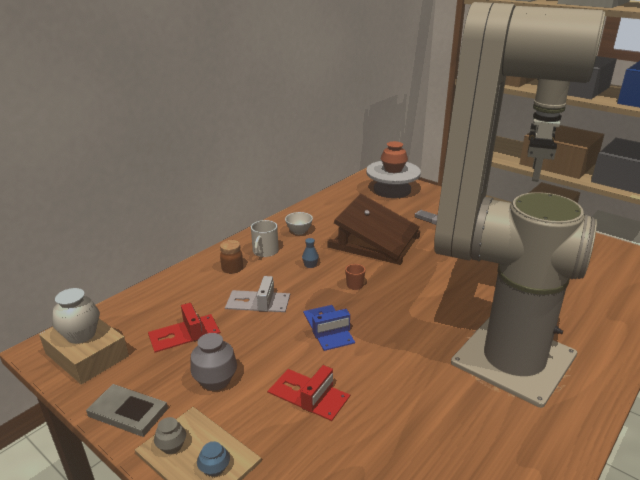

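The top view shows four lamp-shaped things: steel/white (238,214), red (174,198), red (182,320) and blue (249,284). The steel-coloured one is the lamp; reds and blue are excluded. The stud is at top (389,219) and side (367,212). Next, one close crop to check the choice.

```bash
python3 - <<'E'
from h import *
a=cv2.imread('pics/top0.png');b=cv2.imread('pics/side0.png')
f=lambda i,x,y,w,h:cv2.resize(i[y:y+h,x:x+w],(400,300),interpolation=cv2.INTER_CUBIC)
o=np.vstack([np.hstack([f(a,200,180,80,60),f(a,335,185,110,96-14)]),np.hstack([f(b,217,263,80,60),f(b,320,188,108,81)])])
cv2.imwrite('pics/crop.png',o)
E
```

```text
(no output)
```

View pics/crop.png

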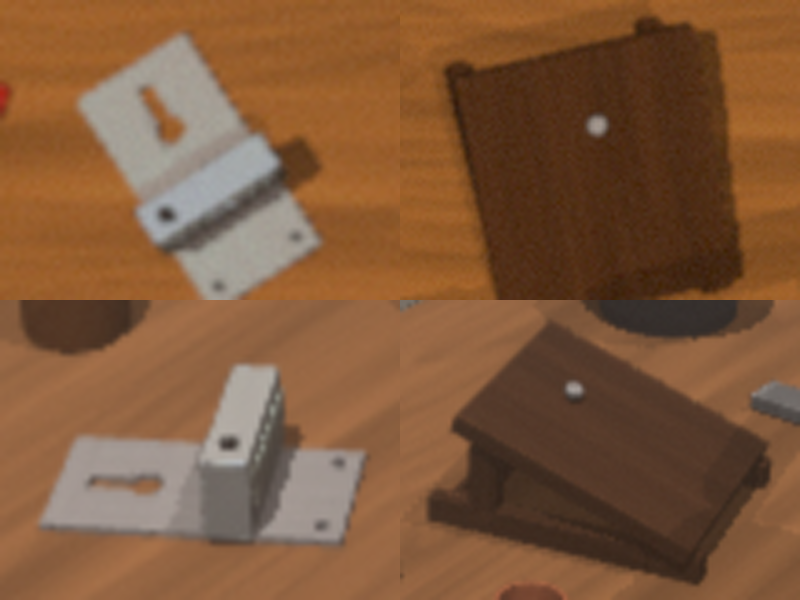

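```bash
python3 - <<'E'
from h import *
a=cv2.imread('pics/top0.png');b=cv2.imread('pics/side0.png')
def blob(im,n,x0,y0,x1,y1,fn):
    c=im[y0:y1,x0:x1]; h=cv2.cvtColor(c,cv2.COLOR_BGR2HSV); m=fn(h).astype(np.uint8)*255
    k,l,st,ce=cv2.connectedComponentsWithStats(m); i=1+np.argmax(st[1:,4]); return (l==i).astype(np.uint8),ce[i]+[x0,y0],st[i,4]
pl=lambda h:(h[...,1]<75)&(h[...,2]>90)
m,c,A=blob(a,'top',205,180,275,250,pl); r=cv2.minAreaRect(cv2.findContours(m,0,1)[0][0]); B=cv2.boxPoints(r)+[205,180]
print('plate top',c,A,r[1]); P=[onz('top',q,.004) for q in B]; print(np.round(P,4)); print(np.linalg.norm(P[0]-P[1]),np.linalg.norm(P[1]-P[2]),np.mean(P,0))
st=lambda h:(h[...,2]>130)&(h[...,1]<90)
_,ct,At=blob(a,'top',375,205,405,235,st);_,cs,As=blob(b,'side',355,200,380,225,st); print('stud',ct,cs,At,As,tri(ct,cs))
T=lambda p:(335+(p[0]-400)*110/400,185+p[1]*82/300); S=lambda p:(320+(p[0]-400)*.27,188+(p[1]-300)*.27)
for n,p,q in [('TL',(455,72),(455,420)),('TR',(690,28),(550,322)),('BR',(740,285),(768,445))]: print(n,tri(T(p),S(q)),T(p),S(q))
# head top corners from the crop (top: /5 scale)
H=[((137,207),(203,463)),((255,135),(237,366)),((284,175),(277,366)),((163,245),(252,465))]
for p,q in H: print('head',tri((200+p[0]/5,180+p[1]/5),(217+q[0]/5,263+(q[1]-300)/5)))
# hole
print('hole',tri((200+170/5,180+128/5),(217+148/5,263+183/5)))
E
```

```text
plate top [235.36027714 208.02193995] 866 (34.66876220703125, 29.953811645507812)
[[0.6583 0.3002 0.004 ]
 [0.7122 0.2236 0.004 ]
 [0.6209 0.1613 0.004 ]
 [0.5678 0.2377 0.004 ]]
0.09367218420126998 0.11052488225414209 [0.63981793 0.23071932 0.004     ]
stud [388.6 218.6] [366.44444444 211.33333333] 15 9 (array([ 0.59457659, -0.23584172,  0.10071693]), np.float64(0.00024548033440341865))
TL (array([ 0.63286524, -0.12350315,  0.10245493]), np.float64(0.004301813646657431)) (350.125, 204.68) (334.85, 220.4)
TR (array([ 0.67251619, -0.31180732,  0.10935202]), np.float64(0.0028733054773024762)) (414.75, 192.65333333333334) (360.5, 193.94)
BR (array([ 0.47278725, -0.36581924,  0.03181282]), np.float64(0.0072968109237396125)) (428.5, 262.9) (419.36, 227.15)
head (array([0.58833391, 0.24500057, 0.05031689]), np.float64(0.001782704182246781))
head (array([0.63310937, 0.17457949, 0.05470412]), np.float64(0.0002776555086847133))
head (array([0.61210182, 0.15927905, 0.05486603]), np.float64(0.008377300428569776))
head (array([0.56638147, 0.22963148, 0.05018664]), np.float64(0.0010688912281338044))
hole (array([0.64591362, 0.2331124 , 0.00441162]), np.float64(0.0003257197581290384))
```

```bash
cat >> h.py <<'E'
def edge(im,p,q,w=4,lo=.1,hi=.9):
    """refine straight edge p->q by steepest grey step across it; returns two points on the fitted line"""
    g=cv2.GaussianBlur(cv2.cvtColor(im,cv2.COLOR_BGR2GRAY),(3,3),0).astype(np.float32)
    p,q=np.array(p,float),np.array(q,float); d=(q-p)/np.linalg.norm(q-p); nrm=np.array([-d[1],d[0]]); s=np.arange(-w,w+.01,.25); pts=[]
    for f in np.linspace(lo,hi,40):
        xy=p+f*(q-p)+s[:,None]*nrm
        v=cv2.remap(g,xy[:,:1].astype(np.float32),xy[:,1:].astype(np.float32),cv2.INTER_LINEAR).ravel()
        k=np.abs(np.gradient(v)); pts.append(xy[np.argmax(k)])
    v=cv2.fitLine(np.array(pts,np.float32),cv2.DIST_HUBER,0,.01,.01).ravel(); L=lambda z:v[2:]+v[:2]*np.dot(z-v[2:],v[:2])
    a,b=L(p),L(q); r=np.abs((np.array(pts)-v[2:])@np.array([-v[1],v[0]])); return a,b,np.median(r)
def cross(e,f): 
    H=lambda e:np.cross([*e[0],1],[*e[1],1]); c=np.cross(H(e),H(f)); return c[:2]/c[2]
def onplane(n,uv,P,N):
    o,d=ray(n,uv); return o+d*((P-o)@N)/(d@N)
E
python3 - <<'E'
from h import *
a=cv2.imread('pics/top0.png');b=cv2.imread('pics/side0.png')
# plate corners (upper-left, upper-right, lower-right, lower-left in lamp upward sense)
C=[(200+x/5,180+y/5) for x,y in [(80,100),(186,35),(321,243),(215,305)]]
C=np.array(C); E=[edge(a,C[0],C[1],3),edge(a,C[1],C[2],3,.05,.4),edge(a,C[2],C[3],3),edge(a,C[3],C[0],3,.62,.95)]
print([round(float(e[2]),2) for e in E])
Q=[cross(E[3],E[0]),cross(E[0],E[1]),cross(E[1],E[2]),cross(E[2],E[3])]
P=np.array([onz('top',q,.004) for q in Q]); print(np.round(Q,1).tolist()); print(np.round(P,4),np.linalg.norm(np.diff(P,axis=0,append=P[:1]),axis=1),'c',P.mean(0))
for i,j in((3,0),(2,1)): print('yaw',np.degrees(np.arctan2(*(P[j]-P[i])[[1,0]])))
for i,j in((1,0),(2,3)): print('yaw',np.degrees(np.arctan2(*(P[j]-P[i])[[1,0]]))-90)
# board
e=[('side',edge(b,(334.9,220.4),(360.5,193.9))),('side',edge(b,(360.5,193.9),(419.4,227.2))),('top',edge(a,(350.1,204.7),(414.7,192.6),4,.1,.7)),('top',edge(a,(349,204),(367,277),4))]
S=np.array([.5946,-.2358,.1007])
for th in (11,12.5,14):
    t=np.radians(th);N=np.array([-np.sin(.349)*np.cos(t),-np.sin(.349)*np.sin(t),np.cos(.349)]);ax=np.array([np.cos(.349)*np.cos(t),np.cos(.349)*np.sin(t),np.sin(.349)]);ay=np.cross(N,ax)
    P=S-.0105*N
    for n,k in e:
        A,B=onplane(n,k[0],P,N)-P,onplane(n,k[1],P,N)-P; A=np.array([A@ax,A@ay]);B=np.array([B@ax,B@ay])
        print(th,n,np.round(A,4),np.round(B,4),'ang',round(np.degrees(np.arctan2(B[1]-A[1],B[0]-A[0])),2),round(float(k[2]),2))
E
```

```text
[0.12, 0.23, 0.14, 0.15]
[[214.4, 199.6], [236.0, 186.0], [263.4, 228.4], [241.9, 241.9]]
[[0.6646 0.295  0.004 ]
 [0.7086 0.2285 0.004 ]
 [0.5749 0.1401 0.004 ]
 [0.5321 0.206  0.004 ]] [0.07971396 0.16020079 0.07856725 0.1595494 ] c [0.62005774 0.21740373 0.004     ]
yaw 33.889821531926586
yaw 33.47705750225973
yaw 33.48113333186727
yaw 33.00313687096869
11 side [0.0556 0.1105] [ 0.0647 -0.0859] ang -87.36 0.11
11 side [ 0.0622 -0.0884] [-0.1568 -0.0988] ang -177.28 0.15
11 top [0.059  0.1049] [ 0.068  -0.0886] ang -87.34 0.17
11 top [0.0619 0.1135] [-0.1698  0.0985] ang -176.29 0.24
12.5 side [0.058  0.1103] [ 0.0628 -0.0888] ang -88.6 0.11
12.5 side [ 0.0603 -0.0913] [-0.1591 -0.0964] ang -178.66 0.15
12.5 top [0.0617 0.1034] [ 0.0656 -0.0906] ang -88.85 0.17
12.5 top [0.0649 0.112 ] [-0.167   0.1027] ang -177.69 0.24
14 side [0.0603 0.1102] [ 0.0609 -0.0917] ang -89.84 0.11
14 side [ 0.0583 -0.0942] [-0.1613 -0.094 ] ang 179.94 0.15
14 top [0.0644 0.1019] [ 0.0632 -0.0925] ang -90.36 0.17
14 top [0.0678 0.1104] [-0.1641  0.1068] ang -179.1 0.24
```

Measured: lamp centre (0.620, 0.217) with yaw 33.5°; edges come out at 160×79 mm against 160×80. Board yaw is 13.9°, and the stud head top is at (0.595, −0.236, 0.101). These all agree with the text, so I'm moving.

Call:
arm_command:
  deltas:
    - [[1.617,3.188,0,0,0,4.283],[1.617,3.188,0,0,0,4.283],[1.617,3.188,0,0,0,4.283],[1.617,3.188,0,0,0,4.283],[1.617,3.188,0,0,0,4.283],[1.617,3.188,0,0,0,4.283],[1.617,3.188,0,0,0,4.283],[1.617,3.188,0,0,0,4.283],[1.617,3.188,0,0,0,4.283],[1.617,3.188,0,0,0,4.283],[1.617,3.188,0,0,0,4.283],[1.617,3.188,0,0,0,4.283]]
  gripper: 0.3
  squeeze: 25

```text
t: 1.1
tool_pos: [0.4072, -0.1766, 0.2184]
orientation: [-2.535, -1.855, 0.0]
force: [1.0, 0.1, -0.8]
opening: 0.0602
gripper_force: 0.0
```

Call:
arm_command:
  deltas:
    - [[1.617,3.188,0,0,0,4.283],[1.617,3.188,0,0,0,4.283],[1.617,3.188,0,0,0,4.283],[1.617,3.188,0,0,0,4.283],[1.617,3.188,0,0,0,4.283],[1.617,3.188,0,0,0,4.283],[1.617,3.188,0,0,0,4.283],[1.617,3.188,0,0,0,4.283],[1.617,3.188,0,0,0,4.283],[1.617,3.188,0,0,0,4.283],[1.617,3.188,0,0,0,4.283],[1.617,3.188,0,0,0,4.283]]

```text
t: 2.1
tool_pos: [0.6012, 0.2059, 0.2179]
orientation: [-1.479, -2.771, 0.001]
force: [0.6, -0.3, 0.8]
opening: 0.0604
gripper_force: 0.0
```

Call:
arm_command:
  deltas:
    - [[0,0,-3,0,0,0],[0,0,-3,0,0,0],[0,0,-3,0,0,0],[0,0,-3,0,0,0],[0,0,0,0,0,0],[0,0,0,0,0,0]]

```text
t: 2.6
tool_pos: [0.599, 0.2037, 0.0963]
orientation: [-1.483, -2.765, 0.006]
force: [0.3, -0.6, 0.3]
opening: 0.0608
gripper_force: 0.0
```

Call:
arm_command:
  deltas:
    - [[0,0,-2,0,0,0],[0,0,-2,0,0,0],[0,0,-1.5,0,0,0],[0,0,-1.5,0,0,0],[0,0,-0.6,0,0,0],[0,0,0,0,0,0],[0,0,0,0,0,0]]

```text
t: 3.18
tool_pos: [0.6022, 0.2044, 0.0246]
orientation: [1.484, 2.767, 0.002]
force: [0.3, 0.3, 0.6]
opening: 0.0605
gripper_force: 0.0
```

Call:
arm_command:
  deltas:
    - [[0,0,0,0,0,0],[0,0,0,0,0,0],[0,0,0,0,0,0],[0,0,0,0,0,0],[0,0,0,0,0,0],[0,0,0,0,0,0],[0,0,0,0,0,0],[0,0,0,0,0,0],[0,0,0,0,0,0],[0,0,0,0,0,0]]
  gripper: -1
  squeeze: 25

```text
t: 4.02
tool_pos: [0.6015, 0.2044, 0.023]
orientation: [1.485, 2.768, 0.001]
force: [2.1, 1.0, 2.0]
opening: 0.0258
gripper_force: 25.0
```

Call:
arm_command:
  deltas:
    - [[0,0,1,0,0,0],[0,0,2.5,0,0,0],[0,0,3,0,0,0],[0,0,3,0,0,0],[0,0,3,0,0,0],[0,0,3,0,0,0],[0,0,2.5,0,0,0],[0,0,0,0,0,0]]
  squeeze: 35

```text
t: 4.68
tool_pos: [0.6034, 0.2047, 0.2097]
orientation: [1.482, 2.763, 0.009]
force: [1.3, 0.5, -1.9]
opening: 0.0255
gripper_force: 35.0
```

Call:
arm_command:
  deltas:
    - [[-0.4,-2,0,0,0,-2.1],[-0.7,-4,0,0,0,-2.2],[-0.7,-4,0,0,0,-2.2],[-0.7,-4,0,0,0,-2.2],[-0.7,-4,0,0,0,-2.2],[-0.7,-4,0,0,0,-2.2],[-0.7,-4,0,0,0,-2.2],[-0.7,-4,0,0,0,-2.2],[-0.7,-4,0,0,0,-2.2],[-0.7,-4,0,0,0,0],[-0.7,-4,0,0,0,0],[-0.6,-2.6,0,0,0,0]]

```text
t: 5.68
tool_pos: [0.5187, -0.2448, 0.2005]
orientation: [-1.937, -2.47, 0.003]
force: [-0.3, 0.5, -2.5]
opening: 0.0257
gripper_force: 35.0
```

Call:
arm_command:
  deltas:
    - [[-0.1,-0.8,0,0.8,-3.235,0],[0,0,0,0.8,-3.235,0],[0,0,0,0.8,-3.235,0],[0,0,0,0.8,-3.235,0],[0,0,0,0.8,-3.235,0],[0,0,0,0.8,-3.235,0],[0,0,0,0,0,0],[0,0,0,0,0,0],[0,0,0,0,0,0]]

```text
t: 6.43
tool_pos: [0.5195, -0.2496, 0.2018]
orientation: [1.79, 2.284, 0.401]
force: [0.1, -0.4, -2.6]
opening: 0.0259
gripper_force: 35.0
```

```bash
python3 - <<'E'
from h import *
from scipy.spatial.transform import Rotation as R
a=eyes.read_camera('top');b=eyes.read_camera('side'); cv2.imwrite('pics/top1.png',a);cv2.imwrite('pics/side1.png',b)
s=monitor.read_state();print(s['tool_pos'],s['force'],s['opening']);print(R.from_rotvec(s['orientation']).as_matrix().round(4))
p=s['tool_pos']; u=proj('top',p)[0];v=proj('side',p)[0];print(u,v)
f=lambda i,c:cv2.resize(i[int(c[1])-38:int(c[1])+37,int(c[0])-50:int(c[0])+50],(800,600),interpolation=cv2.INTER_CUBIC)
for n,i,c in(('t',a,(370,225)),('s',b,(365,200))): cv2.imwrite(f'pics/c1{n}.png',f(i,c))
E
```

```text
[ 0.5203031  -0.24952987  0.20248594] [ 0.32663318  0.51447336 -2.56088058] 0.025505075716340978
[[-2.406e-01  9.126e-01  3.305e-01]
 [ 9.706e-01  2.261e-01  8.220e-02]
 [ 3.000e-04  3.406e-01 -9.402e-01]]
[399.74351283 239.7141364 ] [390.70273356 186.07596828]
```

View pics/c1t.png

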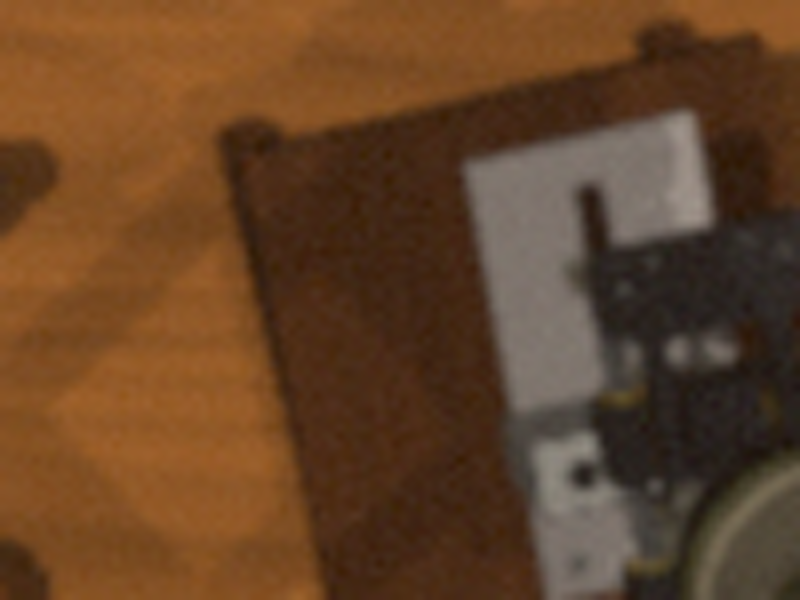

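View pics/c1s.png

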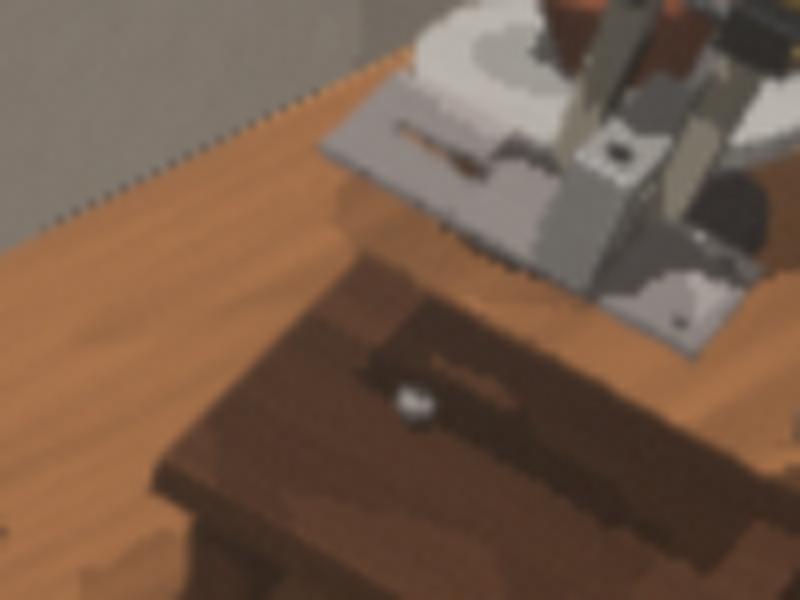

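```bash
python3 - <<'E'
from h import *
from scipy.spatial.transform import Rotation as R
a=cv2.imread('pics/top1.png');b=cv2.imread('pics/side1.png')
T=lambda x,y:np.array((320+x/8,187+y/8)); S=lambda x,y:np.array((315+x/8,162+y/8))
tU=edge(a,T(463,160),T(693,112),3); tL=edge(a,T(463,160),T(515,395),3)
sU=edge(b,S(318,150),S(400,72),3); sL=edge(b,S(318,150),S(697,358),3,.05,.95)
print([round(float(e[2]),2) for e in(tU,tL,sU,sL)])
s=monitor.read_state(); p=s['tool_pos'];M=R.from_rotvec(s['orientation']).as_matrix(); ax=M[:,1];N=-M[:,2];ay=np.cross(N,ax)
loc=lambda q:np.round(1000*np.array([(q-p)@ax,(q-p)@ay,(q-p)@N]),1)
ul,g=tri(cross(tU,tL),cross(sU,sL)); print('UL local (expect 102, 40, -18..-20)',loc(ul),g)
ur,g=tri(T(693,112),S(400,72)); print('UR',loc(ur),g)
# top-face plane at local z=-18; edges there
for n,e in(('top',tU),('top',tL),('side',sU),('side',sL)):
    P=p-.018*N; print(n,loc(onplane(n,e[0],P,N)),loc(onplane(n,e[1],P,N)))
print('slot end top px',loc(onplane('top',T(590,186),p-.018*N,N)))
def blob(im,x0,y0,x1,y1):
    h=cv2.cvtColor(im[y0:y1,x0:x1],cv2.COLOR_BGR2HSV); g=im[y0:y1,x0:x1].min(2).astype(float); w=np.clip(g-75,0,None); Y,X=np.mgrid[y0:y1,x0:x1]; return (X*w).sum()/w.sum(),(Y*w).sum()/w.sum(),w.sum()
a0=cv2.imread('pics/top0.png');b0=cv2.imread('pics/side0.png')
ct=blob(a0,380,210,398,228);cs=blob(b0,358,203,375,220);cs1=blob(b,358,203,376,220);print(ct,cs,cs1,tri(ct[:2],cs[:2]))
E
```

```text
[0.19, 0.18, 0.22, 0.28]
UL local (expect 102, 40, -18..-20) [100.5  40.4 -16.3] 0.0013376273885480103
UR [ 97.6 -42.1 -20.2] 0.0017056515884992154
top [ 99.6  38.9 -18. ] [ 99.9 -41.8 -18. ]
top [ 99.3  39.8 -18. ] [ 14.6  40.2 -18. ]
side [101.8  40.2 -18. ] [100.3 -39.4 -18. ]
side [ 97.8  38.1 -18. ] [-61.9  37.9 -18. ]
slot end top px [ 80.3  -2.4 -18. ]
(np.float64(388.80627099664054), np.float64(218.82754759238523), np.float64(893.0)) (np.float64(366.56965944272446), np.float64(211.4891640866873), np.float64(646.0)) (np.float64(366.26686217008796), np.float64(211.89442815249268), np.float64(341.0)) (array([ 0.59420472, -0.23642343,  0.10004607]), np.float64(0.0007137353487030767))
```

The top crop shows the plate held above the board, with the slot end near (394,211). The side crop shows the stud clear at (367,212). The lamp is held square, so I'll move to about 20 mm above the stud's board face, with the hole over the stud.

Call:
arm_command:
  deltas:
    - [[0.195,-0.0125,-1.129,0,0,0],[0.195,-0.0125,-1.129,0,0,0],[0.195,-0.0125,-1.129,0,0,0],[0.195,-0.0125,-1.129,0,0,0],[0.195,-0.0125,-1.129,0,0,0],[0.195,-0.0125,-1.129,0,0,0],[0.195,-0.0125,-1.129,0,0,0],[0.195,-0.0125,-1.129,0,0,0],[0,0,0,0,0,0],[0,0,0,0,0,0],[0,0,0,0,0,0]]

```text
t: 7.45
tool_pos: [0.5359, -0.251, 0.1127]
orientation: [1.787, 2.282, 0.403]
force: [-0.3, -0.4, -3.7]
opening: 0.0261
gripper_force: 35.0
```

```bash
cat > st.py <<'E'
from h import *
from scipy.spatial.transform import Rotation as R
import sys
t=np.radians(13.9);k=np.radians(20);AX=np.array([np.cos(k)*np.cos(t),np.cos(k)*np.sin(t),np.sin(k)]);AY=np.array([-np.sin(t),np.cos(t),0]);N=np.cross(AX,AY)
B=np.array([.5977,-.2355,.0902])
def state():
    s=monitor.read_state(); d=s['tool_pos']-B; f=s['force']; 
    return np.round([1000*d@AX+54,1000*d@AY,1000*d@N-22],2),np.round([f@AX,f@AY,f@N],2)
E
python3 - <<'E'
from st import *
P=[];
for i in range(3):
    b=eyes.read_camera('side');P.append(state())
print(P)
cv2.imwrite('pics/s2.png',cv2.resize(b[175:235,335:415],(800,600),interpolation=cv2.INTER_CUBIC))
E
```

```text
[(array([ 2.12, -0.51, 21.38]), array([-1.63, -0.21, -4.45])), (array([ 2.25, -0.59, 21.57]), array([-0.75, -1.36, -3.09])), (array([ 2.26, -0.57, 21.58]), array([-1.16, -0.37, -2.62]))]
```

View pics/s2.png

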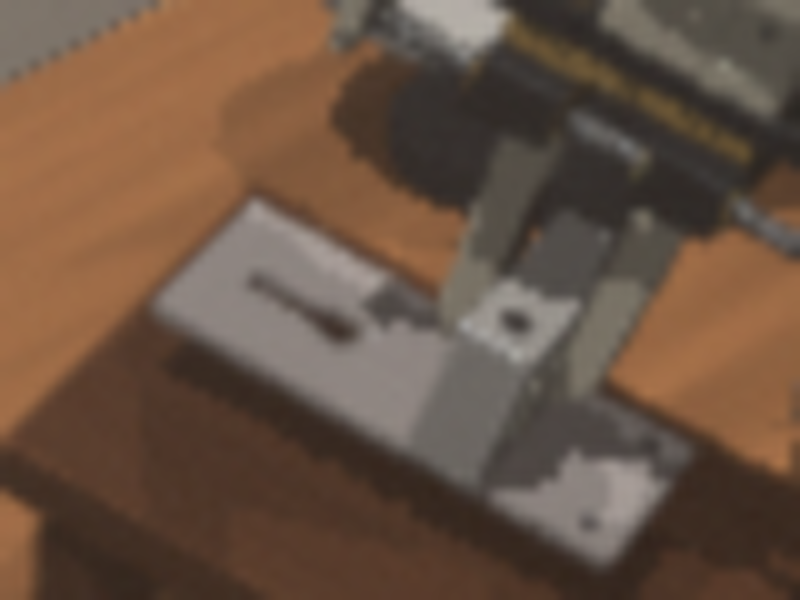

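The side view shows the plate hovering just above the board. The keyhole's big hole is at about (369,208), near the stud's known pixel (366,211), as expected from the 20 mm height. Next I compare plate and stud per camera, so the calibration bias cancels.

```bash
cat > rel.py <<'E'
from st import *
SP={'top':(388.8,218.8),'side':(366.5,211.5)}
def rel(n,im,h,C):
    """hole minus stud (mm, board axes), seen by one camera; plate underside h above face; C=[UL,UR,LL] rough px"""
    st=onplane(n,SP[n],B+.0105*N,N); P=B+(h+.004)*N
    eU=edge(im,C[0],C[1],2.5); eL=edge(im,C[0],C[2],2.5,.05,.95 if n=='side' else .4)
    c=lambda q:np.array([(q-st)@AX,(q-st)@AY])*1000
    u=[c(onplane(n,q,P,N)) for q in eU[:2]]; l=[c(onplane(n,q,P,N)) for q in eL[:2]]
    ul=c(onplane(n,cross(eU,eL),P,N))
    return 'hole-stud x %.1f y %.1f (y from UR %.1f)'%((u[0][0]+u[1][0])/2-48,(l[0][1]+l[1][1])/2-40,u[1][1]+40),'yaw %.1f %.1f'%(np.degrees(np.arctan2(-(u[1]-u[0])[0],-(u[1]-u[0])[1]))*-1,np.degrees(np.arctan2(-(l[1]-l[0])[1],-(l[1]-l[0])[0])))
def corners(n,h,dx=0,dy=0):
    O=lambda x,y:proj(n,B+(x-.032+dx)*AX+(y+dy)*AY+(h+.004)*N)[0]
    return [O(.08,.04),O(.08,-.04),O(-.08,.04)]
E
python3 - <<'E'
from rel import *
a=eyes.read_camera('top');b=eyes.read_camera('side')
cv2.imwrite('pics/t2.png',a)
h=.0215
for n,im in(('top',a),('side',b)): print(n,np.round(corners(n,h),1).tolist(),rel(n,im,h,corners(n,h)))
print(state())
E
```

```text
top [[373.6, 207.0], [400.3, 200.7], [383.7, 258.8]] ('hole-stud x 1.1 y -0.4 (y from UR 0.2)', 'yaw -0.1 -0.2')
side [[349.9, 205.4], [360.0, 195.2], [395.6, 231.3]] ('hole-stud x 0.4 y 0.9 (y from UR -0.9)', 'yaw 0.1 0.1')
(array([ 2.07, -0.42, 21.41]), array([-1.95, -1.21, -3.43]))
```

Call:
arm_command:
  deltas:
    - [[0.062,0.015,-0.227,0,0,0],[0.062,0.015,-0.227,0,0,0],[0.062,0.015,-0.227,0,0,0],[0.062,0.015,-0.227,0,0,0],[0,0,0,0,0,0],[0,0,0,0,0,0]]

```text
t: 8.2
tool_pos: [0.5379, -0.25, 0.1028]
orientation: [1.788, 2.283, 0.403]
force: [0.5, -0.4, -2.6]
opening: 0.026
gripper_force: 35.0
```

Call:
arm_command:
  deltas:
    - [[0.017,0.004,-0.047,0,0,0],[0.017,0.004,-0.047,0,0,0],[0.017,0.004,-0.047,0,0,0],[0,0,0,0,0,0],[0,0,0,0,0,0]]

```text
t: 8.62
tool_pos: [0.5386, -0.2501, 0.1018]
orientation: [1.787, 2.283, 0.402]
force: [-0.1, 1.0, -3.1]
opening: 0.0261
gripper_force: 35.0
```

```bash
python3 -c "
from st import *
print(state())"
```

```text
(array([0.8 , 0.04, 9.74]), array([-0.95,  1.01, -2.95]))
```

Call:
arm_command:
  deltas:
    - [[0.017,0.004,-0.047,0,0,0],[0.017,0.004,-0.047,0,0,0],[0,0,0,0,0,0],[0,0,0,0,0,0]]

```text
t: 8.95
tool_pos: [0.5389, -0.25, 0.1008]
orientation: [1.788, 2.283, 0.403]
force: [-1.3, -0.6, -4.0]
opening: 0.026
gripper_force: 35.0
```

```bash
python3 -c "
from st import *
print(state())"
```

```text
(array([0.75, 0.07, 8.67]), array([-2.66, -0.23, -3.32]))
```

Call:
arm_command:
  deltas:
    - [[0.017,0.004,-0.047,0,0,0],[0.017,0.004,-0.047,0,0,0],[0,0,0,0,0,0],[0,0,0,0,0,0]]

```text
t: 9.28
tool_pos: [0.5393, -0.2499, 0.0999]
orientation: [1.788, 2.283, 0.403]
force: [0.2, -0.1, -3.7]
opening: 0.0259
gripper_force: 35.0
```

Call:
arm_command:
  deltas:
    - [[0.017,0.004,-0.047,0,0,0],[0.017,0.004,-0.047,0,0,0],[0,0,0,0,0,0],[0,0,0,0,0,0]]

```text
t: 9.62
tool_pos: [0.5396, -0.2498, 0.0989]
orientation: [1.788, 2.283, 0.402]
force: [0.7, 0.3, -3.3]
opening: 0.0259
gripper_force: 35.0
```

```bash
python3 -c "
from st import *
print(state())"
```

```text
(array([0.75, 0.06, 6.66]), array([-0.37,  0.13, -3.36]))
```

Call:
arm_command:
  deltas:
    - [[0.017,0.004,-0.047,0,0,0],[0.017,0.004,-0.047,0,0,0],[0,0,0,0,0,0],[0,0,0,0,0,0]]

```text
t: 9.95
tool_pos: [0.54, -0.2497, 0.098]
orientation: [1.787, 2.283, 0.402]
force: [-0.5, -1.3, -3.5]
opening: 0.0258
gripper_force: 35.0
```

Call:
arm_command:
  deltas:
    - [[0.017,0.004,-0.047,0,0,0],[0.017,0.004,-0.047,0,0,0],[0,0,0,0,0,0],[0,0,0,0,0,0]]

```text
t: 10.28
tool_pos: [0.5403, -0.2497, 0.0971]
orientation: [1.787, 2.283, 0.402]
force: [0.2, -0.7, -3.5]
opening: 0.0261
gripper_force: 35.0
```

Call:
arm_command:
  deltas:
    - [[0.017,0.004,-0.047,0,0,0],[0.017,0.004,-0.047,0,0,0],[0,0,0,0,0,0],[0,0,0,0,0,0]]

```text
t: 10.62
tool_pos: [0.5406, -0.2496, 0.0961]
orientation: [1.788, 2.283, 0.403]
force: [0.6, -0.2, -3.3]
opening: 0.0259
gripper_force: 35.0
```

```bash
python3 -c "
from st import *
print(state())"
```

```text
(array([0.78, 0.06, 3.64]), array([-0.6 , -0.31, -3.34]))
```

Call:
arm_command:
  deltas:
    - [[0.017,0.004,-0.047,0,0,0],[0.017,0.004,-0.047,0,0,0],[0,0,0,0,0,0],[0,0,0,0,0,0]]

```text
t: 10.95
tool_pos: [0.541, -0.2495, 0.0952]
orientation: [1.788, 2.283, 0.402]
force: [1.0, 0.1, -3.0]
opening: 0.0253
gripper_force: 35.0
```

Call:
arm_command:
  deltas:
    - [[0.017,0.004,-0.047,0,0,0],[0,0,0,0,0,0],[0,0,0,0,0,0]]

```text
t: 11.2
tool_pos: [0.5412, -0.2495, 0.0947]
orientation: [1.787, 2.283, 0.403]
force: [0.3, 0.1, -3.8]
opening: 0.0256
gripper_force: 35.0
```

Call:
arm_command:
  deltas:
    - [[0.017,0.004,-0.047,0,0,0],[0,0,0,0,0,0],[0,0,0,0,0,0]]

```text
t: 11.45
tool_pos: [0.5413, -0.2494, 0.0943]
orientation: [1.788, 2.283, 0.402]
force: [-0.2, 0.0, -3.3]
opening: 0.0257
gripper_force: 35.0
```

Call:
arm_command:
  deltas:
    - [[0.017,0.004,-0.047,0,0,0],[0,0,0,0,0,0],[0,0,0,0,0,0]]

```text
t: 11.7
tool_pos: [0.5415, -0.2494, 0.0938]
orientation: [1.788, 2.283, 0.403]
force: [-0.5, 0.5, -2.9]
opening: 0.0257
gripper_force: 35.0
```

```bash
python3 -c "
from st import *
print(state(),monitor.read_state()['wrist_torque'])"
```

```text
(array([0.83, 0.02, 1.15]), array([-1.3 ,  0.56, -2.6 ])) [-0.11129753  0.29545117 -0.05130392]
```

Descended to about 1 mm with no contact, so the head is through the hole. Continuing finely until the plate touches the board.

Call:
arm_command:
  deltas:
    - [[0.017,0.004,-0.047,0,0,0],[0,0,0,0,0,0],[0,0,0,0,0,0]]

```text
t: 11.95
tool_pos: [0.5417, -0.2493, 0.0933]
orientation: [1.787, 2.283, 0.403]
force: [-0.6, 0.5, -2.2]
opening: 0.0256
gripper_force: 35.0
```

Call:
arm_command:
  deltas:
    - [[0.017,0.004,-0.047,0,0,0],[0,0,0,0,0,0],[0,0,0,0,0,0]]

```text
t: 12.2
tool_pos: [0.5418, -0.2493, 0.0929]
orientation: [1.787, 2.283, 0.402]
force: [-0.0, -1.1, -4.0]
opening: 0.026
gripper_force: 35.0
```

Call:
arm_command:
  deltas:
    - [[0.017,0.004,-0.047,0,0,0],[0,0,0,0,0,0],[0,0,0,0,0,0]]

```text
t: 12.45
tool_pos: [0.5421, -0.2494, 0.0926]
orientation: [1.787, 2.283, 0.402]
force: [-1.6, -0.1, -1.2]
opening: 0.0259
gripper_force: 35.0
```

```bash
python3 -c "
from st import *
print(state(),monitor.read_state()['wrist_torque'])"
```

```text
(array([ 0.91, -0.1 , -0.17]), array([-1.85,  0.3 , -0.62])) [-0.06188939  0.2401751   0.01269705]
```

Call:
arm_command:
  deltas:
    - [[-0.091,-0.023,-0.034,0,0,0],[-0.091,-0.023,-0.034,0,0,0],[-0.091,-0.023,-0.034,0,0,0],[-0.091,-0.023,-0.034,0,0,0],[0,0,0,0,0,0],[0,0,0,0,0,0]]

```text
t: 12.95
tool_pos: [0.5383, -0.2504, 0.0912]
orientation: [1.787, 2.283, 0.402]
force: [-1.1, -0.6, -0.4]
opening: 0.0258
gripper_force: 35.0
```

```bash
python3 -c "
from st import *
print(state(),monitor.read_state()['wrist_torque'])"
```

```text
(array([-3.17, -0.18, -0.15]), array([-1.25, -0.38,  0.02])) [-0.13970834  0.20117987  0.0230721 ]
```

Call:
arm_command:
  deltas:
    - [[-0.091,-0.023,-0.034,0,0,0],[-0.091,-0.023,-0.034,0,0,0],[-0.091,-0.023,-0.034,0,0,0],[-0.091,-0.023,-0.034,0,0,0],[-0.091,-0.023,-0.034,0,0,0],[-0.091,-0.023,-0.034,0,0,0],[0,0,0,0,0,0],[0,0,0,0,0,0]]

```text
t: 13.62
tool_pos: [0.5328, -0.2517, 0.0891]
orientation: [1.788, 2.283, 0.402]
force: [-0.5, 0.1, 0.4]
opening: 0.0259
gripper_force: 35.0
```

```bash
python3 -c "
from st import *
print(state(),monitor.read_state()['wrist_torque'])"
```

```text
(array([-9.22, -0.14, -0.19]), array([-0.27,  0.2 ,  0.48])) [-0.14184086  0.02841156 -0.0343843 ]
```

Call:
arm_command:
  deltas:
    - [[-0.091,-0.023,-0.034,0,0,0],[-0.091,-0.023,-0.034,0,0,0],[-0.091,-0.023,-0.034,0,0,0],[-0.091,-0.023,-0.034,0,0,0],[-0.091,-0.023,-0.034,0,0,0],[-0.091,-0.023,-0.034,0,0,0],[-0.091,-0.023,-0.034,0,0,0],[-0.091,-0.023,-0.034,0,0,0],[0,0,0,0,0,0],[0,0,0,0,0,0]]

```text
t: 14.45
tool_pos: [0.5255, -0.2536, 0.0863]
orientation: [1.788, 2.283, 0.402]
force: [-2.1, -0.3, 1.2]
opening: 0.0254
gripper_force: 35.0
```

Call:
arm_command:
  deltas:
    - [[-0.091,-0.023,-0.034,0,0,0],[-0.091,-0.023,-0.034,0,0,0],[-0.091,-0.023,-0.034,0,0,0],[-0.091,-0.023,-0.034,0,0,0],[-0.091,-0.023,-0.034,0,0,0],[-0.091,-0.023,-0.034,0,0,0],[-0.091,-0.023,-0.034,0,0,0],[0,0,0,0,0,0],[0,0,0,0,0,0]]

```text
t: 15.2
tool_pos: [0.5192, -0.2552, 0.084]
orientation: [1.788, 2.283, 0.402]
force: [-1.1, 0.6, 2.5]
opening: 0.0259
gripper_force: 35.0
```

```bash
python3 -c "
from st import *
print(state(),monitor.read_state()['wrist_torque'])"
```

```text
(array([-24.22,  -0.22,  -0.18]), array([-0.04,  0.9 ,  2.69])) [-0.06126411 -0.07622809 -0.04741086]
```

Call:
arm_command:
  deltas:
    - [[-0.046,-0.011,-0.016,0,0,0],[-0.046,-0.011,-0.016,0,0,0],[0,0,0,0,0,0],[0,0,0,0,0,0]]

```text
t: 15.53
tool_pos: [0.5184, -0.2553, 0.0837]
orientation: [1.787, 2.283, 0.402]
force: [-0.1, -0.4, 1.8]
opening: 0.0256
gripper_force: 35.0
```

Call:
arm_command:
  deltas:
    - [[-0.046,-0.011,-0.016,0,0,0],[-0.046,-0.011,-0.016,0,0,0],[0,0,0,0,0,0],[0,0,0,0,0,0]]

```text
t: 15.87
tool_pos: [0.5174, -0.2555, 0.0833]
orientation: [1.788, 2.283, 0.402]
force: [-0.5, 0.8, 0.9]
opening: 0.026
gripper_force: 35.0
```

Call:
arm_command:
  deltas:
    - [[-0.046,-0.011,-0.016,0,0,0],[0,0,0,0,0,0],[0,0,0,0,0,0]]

```text
t: 16.12
tool_pos: [0.5169, -0.2556, 0.0831]
orientation: [1.787, 2.283, 0.402]
force: [1.8, 0.2, 1.2]
opening: 0.0259
gripper_force: 35.0
```

```bash
python3 -c "
from st import *
print(state(),monitor.read_state()['wrist_torque'])"
```

```text
(array([-26.64,  -0.09,  -0.21]), array([ 2.12, -0.21,  0.5 ])) [-0.00780183 -0.30573941  0.04923074]
```

Call:
arm_command:
  deltas:
    - [[-0.046,-0.011,-0.016,0,0,0],[0,0,0,0,0,0],[0,0,0,0,0,0]]

```text
t: 16.37
tool_pos: [0.5166, -0.2557, 0.083]
orientation: [1.787, 2.283, 0.403]
force: [2.0, -0.1, 0.8]
opening: 0.0256
gripper_force: 35.0
```

```bash
python3 -c "
from st import *
print(state(),monitor.read_state()['wrist_torque'])"
```

```text
(array([-26.99,  -0.13,  -0.18]), array([ 2.07, -0.59,  0.08])) [-0.00184136 -0.48809305 -0.02831667]
```

Call:
arm_command:
  deltas:
    - [[-0.046,-0.011,-0.016,0,0,0],[0,0,0,0,0,0],[0,0,0,0,0,0]]

```text
t: 16.62
tool_pos: [0.5164, -0.2557, 0.0829]
orientation: [1.787, 2.282, 0.403]
force: [5.2, 1.2, 0.3]
opening: 0.0258
gripper_force: 35.0
```

Call:
arm_command:
  deltas:
    - [[-0.046,-0.011,-0.016,0,0,0],[0,0,0,0,0,0],[0,0,0,0,0,0]]

```text
t: 16.87
tool_pos: [0.5163, -0.2558, 0.083]
orientation: [1.787, 2.282, 0.404]
force: [6.8, 1.2, -0.1]
opening: 0.0257
gripper_force: 35.0
```

```bash
python3 -c "
from st import *
print(state(),monitor.read_state()['wrist_torque'])"
```

```text
(array([-27.31,  -0.1 ,  -0.11]), array([ 6.41, -0.45, -2.47])) [ 0.10027174 -1.0980789  -0.0016067 ]
```

Call:
arm_command:
  deltas:
    - [[0.05,0.013,-0.01,0,0,0],[0,0,0,0,0,0],[0,0,0,0,0,0]]

```text
t: 17.12
tool_pos: [0.5164, -0.2558, 0.0829]
orientation: [1.787, 2.283, 0.403]
force: [2.1, 1.7, 4.3]
opening: 0.0259
gripper_force: 35.0
```

```bash
python3 - <<'E'
from rel import *
print(state(),monitor.read_state()['wrist_torque'])
h=0
for n in('top','side'): print(n,rel(n,eyes.read_camera(n),h,corners(n,h,-.028)))
E
```

```text
(array([-27.26,  -0.13,  -0.18]), array([3.8 , 1.12, 3.2 ])) [ 0.37234085 -0.61590922  0.0507059 ]
top ('hole-stud x -28.5 y 0.4 (y from UR 0.2)', 'yaw 0.3 -0.4')
side ('hole-stud x -28.0 y 0.9 (y from UR -0.8)', 'yaw 0.6 0.0')
```

Both cameras put the stud about 28 mm along the slot, with the plate square. Releasing.

Call:
arm_command:
  deltas:
    - [[0,0,0,0,0,0],[0,0,0,0,0,0],[0,0,0,0,0,0],[0,0,0,0,0,0],[0,0,0,0,0,0],[0,0,0,0,0,0],[0,0,0,0,0,0],[0,0,0,0,0,0]]
  gripper: 0.1

```text
t: 17.88
tool_pos: [0.516, -0.2558, 0.0825]
orientation: [1.788, 2.283, 0.402]
force: [-0.9, -0.7, 0.2]
opening: 0.0508
gripper_force: 0.0
```

Call:
arm_command:
  deltas:
    - [[-0.166,-0.041,0.47,0,0,0],[-0.332,-0.082,0.94,0,0,0],[-0.664,-0.164,1.88,0,0,0],[-0.664,-0.164,1.88,0,0,0],[-0.664,-0.164,1.88,0,0,0],[-0.664,-0.164,1.88,0,0,0],[-0.664,-0.164,1.88,0,0,0],[-0.664,-0.164,1.88,0,0,0]]

```text
t: 18.55
tool_pos: [0.4707, -0.2671, 0.2115]
orientation: [1.787, 2.282, 0.402]
force: [-1.2, 0.0, -0.8]
opening: 0.0513
gripper_force: 0.0
```

Call:
arm_command:
  deltas:
    - [[-0.8,-2,1,0,0,0],[-0.8,-3,1,0,0,0],[-0.8,-3,1,0,0,0],[-1,-3,0,0,0,0],[-1,-3,0,0,0,0],[-1,-3,0,0,0,0],[-1,-3,0,0,0,0],[-1,-2,0,0,0,0],[0,0,0,0,0,0]]

```text
t: 19.3
tool_pos: [0.3947, -0.4906, 0.24]
orientation: [1.791, 2.279, 0.399]
force: [-0.2, -0.5, -0.5]
opening: 0.0508
gripper_force: 0.0
```

```bash
python3 - <<'E'
from rel import *
print(monitor.read_state()['tool_pos']); I={}
for n in('top','side'):
    I[n]=im=eyes.read_camera(n); cv2.imwrite(f'pics/{n}3.png',im)
    for h in(0,): print(n,rel(n,im,h,corners(n,h,-.028)))
f=lambda i,x,y:cv2.resize(i[y:y+75,x:x+100],(400,300),interpolation=cv2.INTER_CUBIC)
o=np.vstack([np.hstack([f(I['top'],340,190),f(I['side'],330,180)]),np.hstack([cv2.resize(I['top'],(400,300)),cv2.resize(I['side'],(400,300))])])
cv2.imwrite('pics/fin.png',o)
E
```

```text
[ 0.39468573 -0.49061486  0.23999993]
top ('hole-stud x -28.4 y 0.3 (y from UR 0.2)', 'yaw 0.0 -0.1')
side ('hole-stud x -27.6 y 0.0 (y from UR -0.8)', 'yaw -0.0 -0.8')
```

View pics/fin.png

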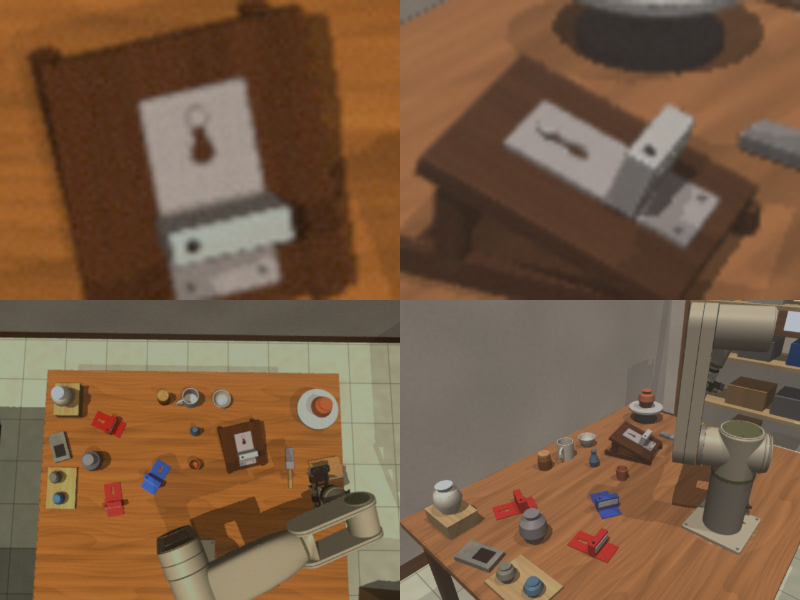

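The lamp lies flat and square on the board. The stud's head sits over the top end of the slot at top-view (389,219), the big hole is empty below it, and nothing else has moved. Handing in.

```bash
python3 -c "
from h import *
print(ticket.close_job())"
```

```text
the job is handed in; nothing more can be done
None
```

The lamp is locked on the stud at the top of its slot, flat and square on the board; it has been let go, nothing else was moved, and the job was handed in at about 19 s.

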